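# Let the steel ball out of its gravity chute

### The arm

A 6-joint arm with a two-finger parallel gripper is mounted at the origin on the work surface. World frame = base frame: x ahead of the robot, y to its left, z up, the work surface at z = 0. Lengths are in m, angles in rad, forces in N, time in s.
With the tool pointing down it reaches from about 0.35 to 0.775 m from the base axis. Payload 5.5 kg.
Tool frame: the origin (TCP) lies on the centre line of the jaws, within the pads' length; the fingertips stand 11 mm ahead of it and the grasp point (between the pads) lies 8 mm behind it (env.tip_extent is the distance from the TCP to the fingertips, in m); z points along the fingers, y is the line along which they close (so a half turn about z gives the same grasp; the last joint's range is limited). The gripper opens to 85 mm and grips with 20 to 120 N. Pads are 22 mm wide; open, the fingers measure 114 mm over their backs; the gripper's body (76 mm by 85 mm) begins 54 mm behind the grasp point. The pads swing forward as they close: fully open they stand 13 mm farther back than shut.
Start: joints at [1.045, 0.313, 0.046, 1.304, 0, 1.431], TCP at [0.216, 0.533, 0.242] pointing down, gripper open.
Joint ranges: [-2.76, 2.76], [-0.86, 1.69], [-1.03, 1.26], [-2.2, 2.34], [-1.47, 1.5], [-3.14, 3.14]. Speed limits (rad/s): [2.57, 2.57, 3.14, 3.14, 3.14, 3.14].

### API

Orientations are given as a unit quaternion [w, x, y, z].
In Python, from workcell import env gives the robot as it stands.
- The arm moves only by the shell command python3 -m jog 'ROWS' [FORCE]. ROWS is JSON, a list of rows, each a list of 5 numbers: the gripper's target within -1 to 1 (shut at 1, half-way at 0, fully open at -1), then the shift along the tool's x, y, z in m, then the turn about the tool's z in degrees. In form: [[fingers, tx, ty, tz, turn], ...]. A call has 1 to 5 rows; each row shifts and turns the commanded pose from where the row before left it, along the tool's axes as they then stand; what a row does not reach is not made up. A row lasts 1/12 s, in which the tool goes at most 41.7 mm and 7.16 degrees, less where a joint would pass 70% of its speed; a pose out of reach is approached as far as the arm can. A call is refused whole if a number of a shift passes 0.0417 or a number of a turn 7.16, either way. A call with a gripper value outside its range is refused whole. The fingers move at their own pace and stop on an object; FORCE is the grip in N (left out, the last holds). Time passes only in rows, so rows that do not move let the fingers close. It gives the time, the measured TCP pose, the force, the opening and the grip force at its end, in the units of the state.
- env.get_state(): the state, without advancing time (a new reading comes with each control period).
- env.read_camera(name): name is "scene" or "top" or "wrist"; returns a dict with "img" (384x512x3 uint8, red, green, blue), "fov_y" (degrees; the focal length in pixels is half the picture's height over the tangent of half this angle, whatever the lens; pixels are square), "cx", "cy" (the principal point, pixels), "T" (4x4, takes a point from camera to world coordinates). Camera axes: x right, y up, looking along -z (the intrinsics and any distortion apply to the point x, -y, -z); pixel columns grow to the right and rows downward; lengths in m; the calibration is good to about 2 mm. A picture is of the moment at which its call begins. There is no depth.
- env.hand_in(): hands the job in; it is judged then, once.
The state is a dict: "clock": time; "joint_pos": joint angles; "qvel": joint speeds; "tau": joint torques, N m; "tcp_pos": TCP position; "orientation": TCP orientation; "wrist_force": force on the tool from outside, world axes, zero at the start; "ft_torque": the same for the moment, N m; "finger_gap": finger opening in m; "grip_force": force on a finger pad.
Only numpy, scipy, OpenCV 4.12 (cv2) and the standard library are available. Lean on these libraries where they do the work, as an engineer would, in place of code of your own. Each camera call takes 0.05 s, during which the arm holds its last target. There are 200 camera calls.

### The job

Two plywood gravity chutes stand on the bench, one holding a steel ball and one a steel roller, each shut by a gate on a rocking lever. Press down the pad on the free end of the ball chute's lever and keep it down until the ball has rolled under the raised gate to the front stop, then let the lever come back up so that the gate is shut behind it. Do not grasp or touch the ball or the gates, leave the roller shut in its chute with its lever alone, and leave everything else on the bench where it stands.

Things in the scene. Friction and masses are not known exactly. Their poses are not given: they have to be found in the camera images.
- ball_chute: fixed plywood chute holding the steel ball; the other is alike. Origin on the bench, mid-unit. Open channel 50 mm wide, centre line y=-65 mm, slopes 0.14 rad down towards -x: back board x=130, gate x=-30, front stop x=-130 mm; floor 52, 30, 16 mm over the bench there; sides 30 mm above the floor. Lever lies across it, along y, on a 90 mm tall pivot bracket at x=-55, y=15 mm
- ball_lever (a joint): rocking lever of the steel ball's chute, rad: 0 level, gate down; grows as the pad is pressed, stop at 0.45; above 0.36 the gate clears what lies behind it. Beam at x=-55; axis along the chute's x at y=15, z=85 mm. A spring returns it to 0; at the pad about 2 N starts it, 6 N holds it down
- ball_pad (a point): rubber press pad on that lever's free end, 44 x 44 x 6 mm, 70 mm from the pivot towards the chute's +y. Origin: centre of its top face, 95 mm above the bench when level, about 30 mm lower when fully pressed; z out of its top
- ball_gate (a point): steel gate plate hanging from that lever's other end, 80 mm across from the pivot and 25 mm uphill of the beam, 30 mm wide, 5 thick, 47 tall. Origin: middle of its lower edge, 8 mm over the channel floor when down; rises about 38 mm
- ball: plain steel ball, origin at its centre (axes turn as it rolls), 32 mm across, about 0.14 kg; it lies in the channel against the uphill side of its gate and rolls down to the front stop by itself, in about 1 s, when the gate is up; its centre is then at x = -114 mm in the chute's frame
- roller_chute: fixed plywood chute holding the steel roller; the other is alike. Origin on the bench, mid-unit. Open channel 50 mm wide, centre line y=-65 mm, slopes 0.14 rad down towards -x: back board x=130, gate x=-30, front stop x=-130 mm; floor 52, 30, 16 mm over the bench there; sides 30 mm above the floor. Lever lies across it, along y, on a 90 mm tall pivot bracket at x=-55, y=15 mm
- roller_lever (a joint): rocking lever of the steel roller's chute, rad: 0 level, gate down; grows as the pad is pressed, stop at 0.45; above 0.36 the gate clears what lies behind it. Beam at x=-55; axis along the chute's x at y=15, z=85 mm. A spring returns it to 0; at the pad about 2 N starts it, 6 N holds it down
- roller_pad (a point): rubber press pad on that lever's free end, 44 x 44 x 6 mm, 70 mm from the pivot towards the chute's +y. Origin: centre of its top face, 95 mm above the bench when level, about 30 mm lower when fully pressed; z out of its top
- roller_gate (a point): steel gate plate hanging from that lever's other end, 80 mm across from the pivot and 25 mm uphill of the beam, 30 mm wide, 5 thick, 47 tall. Origin: middle of its lower edge, 8 mm over the channel floor when down; rises about 38 mm
- roller: plain steel roller, origin at its centre, a short cylinder 26 mm across and 44 mm long lying across its channel against its gate
- tin: bystander: round tin with a paper label, 52 mm across, 60 mm tall; origin centre of its underside
- collar: bystander: copper pipe collar, 48 mm across, 30 mm tall; origin centre of its underside
- jar: bystander: glass jar, 50 mm across, 70 mm tall; origin centre of its underside
- offcut: bystander: wood offcut, 70 x 38 x 30 mm; origin centre of its underside
- screwdriver: bystander: screwdriver lying down; origin in its middle, on the bench
- hammer: bystander: hammer lying down; origin in its middle, on the bench
- mug: bystander: white mug, 80 mm across, 90 mm tall; origin centre of its underside

How it is judged:
By the outcome, as a careful person would: the job done as asked, in the order asked, and still so for the second after the job is handed in, with the robot touching nothing.
It also fails if it takes over 32 s, if anything falls off the work surface, if the arm or the gripper's body presses on something with over 40 N, if the wrist force passes 120 N, or if a joint passes its speed limit or range.

## Working session

There is one attempt and no reset: what is moved stays moved. The work goes in short steps, Python scripts to look and compute and a shell command to move; the robot and the scene stay as the last step left them, time stands still between calls to the robot, and variables do not carry over. Pictures are saved under pics/ and viewed, at most 10 in all, crops included, and the job is handed in when it is done.

```bash
mkdir -p pics
python3 - <<'E'
from workcell import env
import cv2,numpy as np
for n in("scene","top"):
    c=env.read_camera(n);cv2.imwrite(f"pics/{n}0.png",c["img"][:,:,::-1]);print(n,c["fov_y"],c["cx"],c["cy"],np.round(c["T"],4).tolist(),[k for k in c])
s=env.get_state();print(s["clock"],s["tcp_pos"],s["orientation"],s["finger_gap"],env.tip_extent)
E
```

```text
scene 45.19622080028691 264.1702510785903 196.4990859117938 [[0.5708, -0.6641, 0.4829, 1.165], [0.8209, 0.4498, -0.3518, -0.4544], [0.0164, 0.5972, 0.8019, 1.1148], [0.0, 0.0, 0.0, 1.0]] ['img', 'fov_y', 'cx', 'cy', 'T']
top 54.755616523641436 257.6872953029692 194.67632640596304 [[0.0587, 0.9769, -0.2055, 0.3127], [-0.9983, 0.0573, -0.0128, 0.0098], [-0.0007, 0.2059, 0.9786, 1.2142], [0.0, 0.0, 0.0, 1.0]] ['img', 'fov_y', 'cx', 'cy', 'T']
0.1 [0.2161515  0.53233459 0.24149652] [-2.74633716e-04  1.91705881e-01  9.81452063e-01 -7.91745226e-04] 0.08524718931382096 0.011
```

View pics/top0.png

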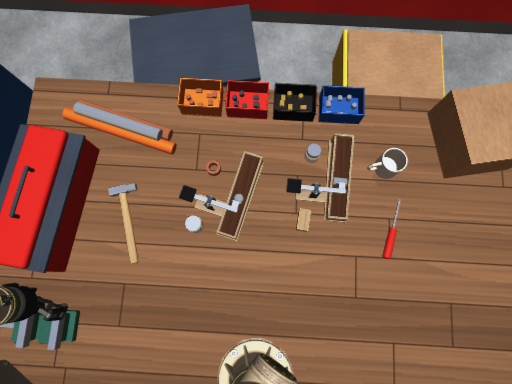

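View pics/scene0.png

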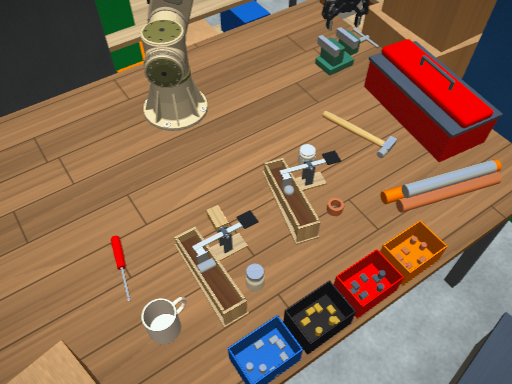

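The top view shows the ball at about (238,199) in the left chute, with its black pad at (188,194). The roller is at (340,185), with its pad at (294,186). In the scene view the ball is at (289,188) and its pad at (332,158).

```bash
cat > h.py <<'E'
import numpy as np,cv2
def ray(c,u,v):
    f=c["img"].shape[0]/2/np.tan(np.radians(c["fov_y"])/2)
    T=np.array(c["T"]);return T[:3,3],T[:3,:3]@np.array([(u-c["cx"])/f,-(v-c["cy"])/f,-1])
def onz(c,u,v,z):
    o,d=ray(c,u,v);return o+d*(z-o[2])/d[2]
def dark(c,u,v,r=16,th=45):
    g=c["img"].max(2);m=np.zeros_like(g);m[v-r:v+r,u-r:u+r]=(g[v-r:v+r,u-r:u+r]<th)
    n,l,s,ce=cv2.connectedComponentsWithStats(m);i=1+np.argmax(s[1:,4])
    return ce[i],s[i],cv2.minAreaRect(np.argwhere(l==i)[:,::-1].astype(np.float32))
E
python3 - <<'E'
from workcell import env
from h import *
for n,pts,b in(("top",[(188,194),(294,186)],(238,199)),("scene",[(332,158),(248,220)],(289,188))):
    c=env.read_camera(n)
    for p in pts:
        ce,s,r=dark(c,*p);print(n,ce,s,r,onz(c,*ce,.095).round(4))
    print("ball",onz(c,*b,.05).round(4))
    # chute corners
    if n=="top":
        for q in[(246,153),(263,157),(236,239),(218,233)]: print(onz(c,*q,.06).round(3))
        cv2.imwrite("pics/z.png",cv2.resize(c["img"][140:250,165:305,::-1],None,fx=5,fy=5,interpolation=cv2.INTER_CUBIC))
E
```

```text
top [187.38235294 193.42352941] [180 186  16  16 170] ((187.44522094726562, 193.47946166992188), (13.10860824584961, 12.991567611694336), 20.556045532226562) [0.539  0.2414 0.095 ]
top [293.6686747 185.5      ] [287 179  14  14 166] ((293.7317199707031, 185.41464233398438), (12.81005859375, 12.81005859375), 6.34019136428833) [ 0.5833 -0.0852  0.095 ]
ball [0.5394 0.0871 0.05  ]
[0.691 0.071 0.06 ]
[0.681 0.015 0.06 ]
[0.411 0.084 0.06 ]
[0.426 0.141 0.06 ]
scene [331.12195122 158.46341463] [323 152  17  13  82] ((330.7735900878906, 157.70753479003906), (10.851484298706055, 14.010775566101074), 74.05460357666016) [0.5468 0.2362 0.095 ]
scene [250.55       221.68333333] [244 216  14  12  60] ((250.00001525878906, 222.00001525878906), (7.200000286102295, 12.400001525878906), 53.13010025024414) [ 0.5989 -0.0843  0.095 ]
ball [0.5391 0.0905 0.05  ]
```

View pics/z.png

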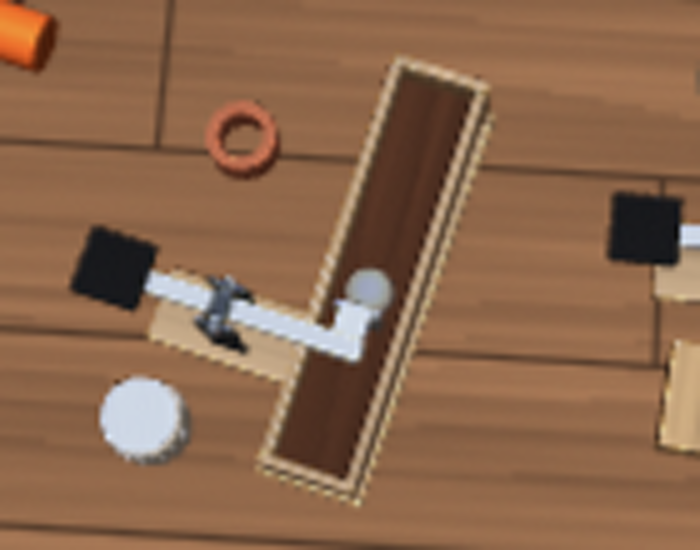

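The crop shows the ball on the uphill side of its gate and the pad free of obstacles. The pad is at about (0.541, 0.241). I'll move above it with the fingers shut.

```bash
python3 -m jog '[[1,-0.037,-0.013,0,0],[1,-0.037,-0.013,0,0],[1,-0.037,-0.013,0,0],[1,-0.037,-0.013,0,0],[1,-0.037,-0.013,0,0]]' 40; python3 -m jog '[[1,-0.037,-0.013,0,0],[1,-0.037,-0.013,0,0],[1,-0.037,-0.013,0,0],[1,-0.037,-0.013,0,0],[1,-0.037,-0.013,0,0]]'; python3 -m jog '[[1,-0.037,-0.013,0.02,0],[1,0,0,0.03,0],[1,0,0,0,0],[1,0,0,0,0]]'
python3 - <<'E'
from workcell import env
from h import *
from scipy.spatial.transform import Rotation as R
s=env.get_state();q=s["orientation"];M=R.from_quat([*q[1:],q[0]]).as_matrix()
print(s["clock"],s["tcp_pos"],M.round(3).tolist())
c=env.read_camera("wrist");im=c["img"]
cv2.imwrite("pics/w1.png",im[:,:,::-1]);print(c["fov_y"],c["cx"],c["cy"],np.round(c["T"],3).tolist())
T=np.array(c["T"]);f=192/np.tan(np.radians(c["fov_y"])/2)
for P in([.541,.241,.095],s["tcp_pos"]+M[:,2]*.011):
    p=T[:3,:3].T@(np.array(P)-T[:3,3]);print("proj",c["cx"]+f*p[0]/-p[2],c["cy"]-f*p[1]/-p[2])
E
```

```text
clock: 0.62
tcp_pos: [0.3642, 0.4016, 0.2422]
orientation: [-0.0, 0.191, 0.982, -0.0]
wrist_force: [0.3, 0.9, -1.1]
finger_gap: 0.0257
grip_force: 0.0
clock: 1.03
tcp_pos: [0.5114, 0.2715, 0.2422]
orientation: [-0.0, 0.192, 0.981, 0.0]
wrist_force: [0.3, 0.4, -0.1]
finger_gap: 0.0
grip_force: 0.0
clock: 1.37
tcp_pos: [0.5366, 0.2476, 0.1916]
orientation: [-0.002, 0.192, 0.981, -0.001]
wrist_force: [-0.1, -0.5, 0.4]
finger_gap: -0.0001
grip_force: 0.0
1.3667 [0.53657643 0.24761339 0.19156485] [[-0.926, 0.377, -0.005], [0.377, 0.926, -0.001], [0.004, -0.003, -1.0]]
59.80818207084545 260.6012577631239 189.21809498805342 [[0.378, -0.89, -0.254, 0.472], [0.926, 0.363, 0.105, 0.275], [-0.002, -0.275, 0.961, 0.323], [0.0, 0.0, 0.0, 1.0]]
proj 254.14641400864414 205.07841997399376
proj 259.8141145951738 250.28559300626432
```

View pics/w1.png

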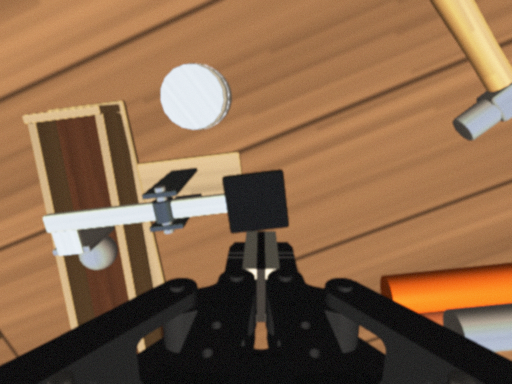

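In the wrist view the pad is centred at about (256,201), which puts it at roughly (0.539, 0.243). The ball is at (97,252), behind its gate. I'll shift 3.5 mm and come down to just above the pad.

```bash
python3 -m jog '[[1,-0.0035,-0.001,0.025,0],[1,0,0,0.035,0],[1,0,0,0.018,0],[1,0,0,0,0],[1,0,0,0,0]]'; python3 -m jog '[[1,0,0,0.009,0],[1,0,0,0.007,0],[1,0,0,0.007,0],[1,0,0,0.005,0],[1,0,0,0,0]]'
```

```text
clock: 1.83
tcp_pos: [0.5405, 0.2474, 0.1166]
orientation: [0.0, 0.191, 0.982, 0.0]
wrist_force: [-0.1, 0.2, 0.5]
finger_gap: 0.0005
grip_force: 0.0
clock: 2.25
tcp_pos: [0.5421, 0.2469, 0.0875]
orientation: [0.001, 0.192, 0.981, 0.001]
wrist_force: [2.7, 3.2, 4.0]
finger_gap: -0.0002
grip_force: 2.3
```

```bash
python3 -m jog '[[1,0,0,0.003,0],[1,0,0,0.002,0],[1,0,0,0.002,0],[1,0,0,0,0]]'
python3 - <<'E'
from workcell import env
from h import *
for n in("wrist","scene"):
    c=env.read_camera(n)["img"][:,:,::-1]
    if n=="wrist": a=c[60:384,0:400]
    else: b=cv2.resize(c[130:260,230:370],(349,324),interpolation=cv2.INTER_CUBIC)
cv2.imwrite("pics/p2.png",np.hstack([a,b]))
E
```

```text
clock: 2.58
tcp_pos: [0.5416, 0.2459, 0.0804]
orientation: [0.001, 0.192, 0.981, -0.0]
wrist_force: [3.3, 0.6, 5.4]
finger_gap: 0.0
grip_force: 2.6
```

View pics/p2.png

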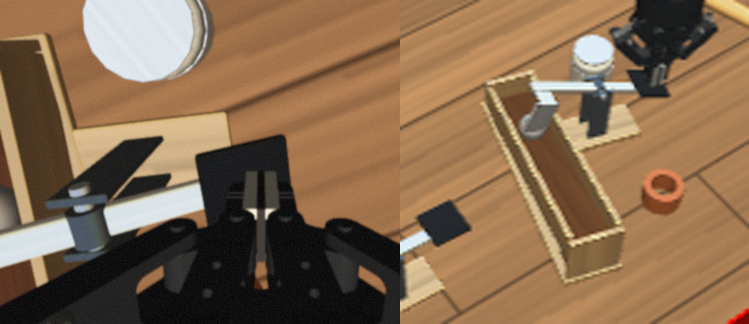

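The lever is tilted and the gate is up. The ball is still near the gate or only just starting, and the force does not show the stop yet. I'll press a little further and hold.

```bash
python3 -m jog '[[1,0,0,0.002,0],[1,0,0,0.002,0],[1,0,0,0,0],[1,0,0,0,0],[1,0,0,0,0]]';python3 -m jog '[[1,0,0,0,0],[1,0,0,0,0],[1,0,0,0,0],[1,0,0,0,0],[1,0,0,0,0]]'; python3 -m jog '[[1,0,0,0,0],[1,0,0,0,0],[1,0,0,0,0],[1,0,0,0,0],[1,0,0,0,0]]'
python3 - <<'E'
from workcell import env
from h import *
a=env.read_camera("top")["img"][140:250,165:305,::-1]
b=env.read_camera("scene")["img"][130:260,230:370,::-1]
cv2.imwrite("pics/p3.png",np.hstack([cv2.resize(a,(400,324)),cv2.resize(b,(349,324))]))
E
```

```text
clock: 3.1
tcp_pos: [0.5412, 0.2455, 0.0766]
orientation: [0.0, 0.192, 0.981, -0.001]
wrist_force: [2.4, -1.4, 5.2]
finger_gap: 0.0002
grip_force: 2.6
clock: 3.52
tcp_pos: [0.5411, 0.2455, 0.0767]
orientation: [0.0, 0.192, 0.981, -0.001]
wrist_force: [2.8, -0.8, 5.6]
finger_gap: 0.0
grip_force: 2.6
clock: 3.93
tcp_pos: [0.5412, 0.2456, 0.0767]
orientation: [0.0, 0.192, 0.981, -0.001]
wrist_force: [3.7, -0.9, 5.9]
finger_gap: -0.0004
grip_force: 2.6
```

View pics/p3.png

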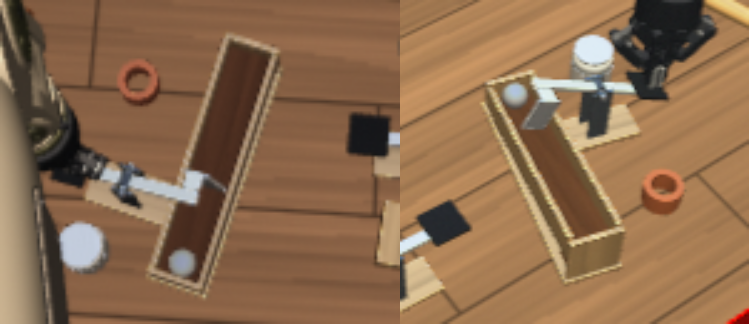

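The ball is at the front stop, at (181,263) in the top crop. I'll let the lever up gently and retreat.

```bash
python3 -m jog '[[1,0,0,-0.006,0],[1,0,0,-0.007,0],[1,0,0,-0.007,0],[1,0,0,-0.007,0],[1,0,0,-0.007,0]]';python3 -m jog '[[1,0,0,-0.02,0],[1,0,0,-0.04,0],[1,0,0,-0.04,0],[1,0,0,0,0],[1,0,0,0,0]]'; python3 -m jog '[[1,0.037,0.013,0,0],[1,0.037,0.013,0,0],[1,0.037,0.013,0,0],[1,0.037,0.013,0,0],[1,0,0,0,0]]'
python3 - <<'E'
from workcell import env
from h import *
a=env.read_camera("top")["img"][120:260,165:365,::-1]
b=env.read_camera("scene")["img"][130:260,230:370,::-1]
cv2.imwrite("pics/p4.png",np.hstack([cv2.resize(a,(450,324)),cv2.resize(b,(349,324))]))
E
```

```text
clock: 4.45
tcp_pos: [0.5398, 0.2456, 0.1106]
orientation: [-0.001, 0.192, 0.981, -0.001]
wrist_force: [0.3, 1.0, -0.5]
finger_gap: 0.0003
grip_force: 0.0
clock: 4.87
tcp_pos: [0.5417, 0.2461, 0.213]
orientation: [0.002, 0.192, 0.981, 0.0]
wrist_force: [-0.9, 0.9, -1.6]
finger_gap: 0.0004
grip_force: 0.0
clock: 5.28
tcp_pos: [0.4167, 0.3522, 0.2085]
orientation: [-0.003, 0.189, 0.982, -0.002]
wrist_force: [0.1, 0.0, 0.7]
finger_gap: -0.0001
grip_force: 0.0
```

View pics/p4.png

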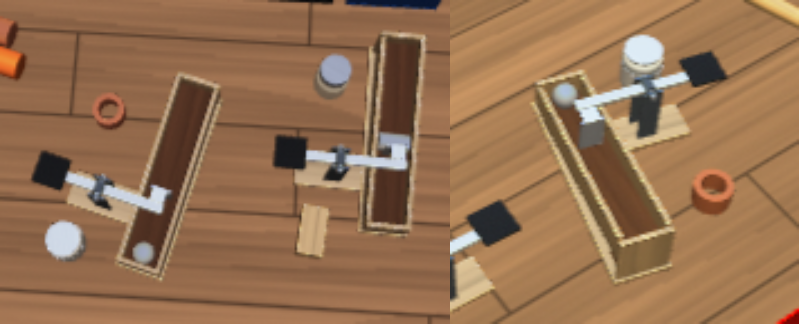

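The ball is at the front stop at (143,253), its lever is level with the gate shut, and the roller is still shut in its chute.

```bash
python3 -m jog '[[1,0,0,0,0],[1,0,0,0,0],[1,0,0,0,0]]'; python3 -c "
from workcell import env
print(env.hand_in())"
```

```text
clock: 5.63
tcp_pos: [0.4243, 0.3491, 0.2098]
orientation: [-0.0, 0.193, 0.981, -0.0]
wrist_force: [0.1, 0.1, 0.3]
finger_gap: 0.0002
grip_force: 0.0
the job is handed in; nothing more can be done
None
```

The job is handed in at 5.6 s: the ball lies at the front stop with its gate shut behind it, and in the last picture the roller, its lever and the nearby items were where they started; no verdict came back.

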